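Tighten a lens retaining ring with a pin spanner

ROBOT

A 6-joint arm with a two-finger parallel gripper is mounted at the origin on the work surface; the furniture and walls round the work are solid. World frame = base frame: x ahead of the robot, y to its left, z up, the work surface at z = 0. Lengths are in m, angles in rad, forces in N, time in s.
With the tool pointing down it reaches from about 0.4 to 0.825 m from the base axis. Payload 7 kg.
Tool frame: the origin (TCP) lies midway between the tips of the shut fingers; the grasp point (between the pads) lies 19 mm behind it; z points along the fingers, y is the line along which they close (so a half turn about z gives the same grasp; the last joint's range is limited). The gripper opens to 88 mm and grips with 3 to 60 N. Pads are 19 mm wide; open, the fingers measure 130 mm over their backs; the gripper's body (78 mm by 193 mm) begins 47 mm behind the grasp point.
Start: joints at [-0.998, 0.359, 0.012, 0, -1.224, -0.288], TCP at [0.19, -0.648, 0.202] pointing down, gripper open.
Joint ranges: [-3.07, 3.07], [-1.43, 2.12], [-1.02, 1.25], [-3.03, 1.67], [-3.05, -0], [-3.03, 3.03]. Speed limits (rad/s): [2.39, 2.39, 3.01, 3.14, 3.14, 3.14].

INTERFACE

Orientations are given as [roll, pitch, yaw] about the fixed x, y, z axes, in that order (R = Rz(yaw) Ry(pitch) Rx(roll)).
In Python, from station import get_state, grab_frame, calibration, job_done, boxes_of, regions_of, spot_point gives the robot as it stands. The module is installed in compiled form; this text tells all that it offers.
- The arm moves only by the tool arm_command, never from a script. Its argument "commands" is a list of rows, each an object of numbers: "tx", "ty", "tz": the shift along the tool's x, y, z each as a share of 25 cm, from -1 to 1; "twist": the turn about the tool's z as a share of 180 degrees, from -1 to 1. A call has exactly 8 rows; each row is the pose to reach, as a shift and turn from the pose commanded when the call began, along the tool's axes at that moment, turning the shorter way round; what a row does not reach only later rows make up. A row lasts 1/12 s, in which the tool goes at most 41.7 mm and 7.16 degrees, less where a joint would pass 70% of its speed; a pose out of reach is approached as far as the arm can. A call with a number of a shift or a turn outside -1 to 1 is refused whole. A call with a gripper value outside its range is refused whole. "claw" is the opening, from 0 (shut) to 1 (fully open), set as the call begins (left out, the last holds). The fingers move at their own pace and stop on an object; "grip_force" is the grip in N (left out, the last holds). Time passes only in rows, so rows that repeat a pose let the fingers close, or fill a call up. It gives the time, the measured TCP pose, the force, the opening and the grip force at its end, in the units of the state.
- get_state(): the state, without advancing time (a new reading comes with each control period).
- grab_frame(name): name is "side" or "top" or "wrist"; returns the picture (384x512x3 uint8, red, green, blue); there is no depth.
- calibration(name): a dict with "camera_matrix" (3x3 intrinsics, pixels), "extrinsics" (4x4, takes a point from camera to world coordinates). Camera axes: x right, y down, z forward; pixel columns grow to the right and rows downward; lengths in m; the calibration is good to about 2 mm. A picture is of the moment at which its call begins: read the wrist's pose just before it. calibration takes no time and is no camera call; for the wrist camera it gives the pose at the moment of the call.
- job_done(): hands the job in; it is judged then, once.
Trained networks look in the newest picture that a camera, given by its name, has taken for a name from the list of things; names that differ only in an ending like _2 or _b are one class to them, and where a whole thing is asked for, a point or a joint stands for the part that bears it (a point fixed in the world has none). Each returns a list of dicts, best first, with "score" (0 to 1); they miss things now and then, are a little off and sometimes report something else, mostly with a low value. They report only what shows in the picture. A call takes as long as a camera call.
- boxes_of(query, camera): "rect" ([left, top, right, bottom] in pixels, round what is visible of it).
- regions_of(query, camera): "region" (384x512 bool, what is visible of it) and "rect" ([left, top, right, bottom] in pixels, round what is visible of it).
- spot_point(query, camera): "uv" ([column, row] in pixels: a listed point, or the origin of a listed thing).
The state is a dict: "t": time; "q": joint angles; "qd": joint speeds; "joint_efforts": joint torques, N m; "eef_pos": TCP position; "ee_rot": TCP orientation; "force": force on the tool from outside, world axes, zero at the start; "moment": the same for the moment, N m; "width": finger opening in m; "gripper_force": force on a finger pad.
Only numpy, scipy, OpenCV 4.12 (cv2) and the standard library are available. Lean on these libraries where they do the work, as an engineer would, in place of code of your own. Each camera call takes 0.05 s, during which the arm holds its last target. There are 200 camera calls.

TASK

Take the blue-handled pin spanner from its grey stand, feel both of its pins into the two holes of the aluminium retaining ring on the lens cell, and with the spanner turn the ring clockwise until it is fully tight against its stop. Then lift the spanner out and stand it back upright in its stand. Work gently, the lens is fragile: never load the cell with more than 40 N, keep the fingers off the cell and leave the jar, the lens tube and the bobbin alone.

Things in the scene. Friction and masses are not known exactly. Their poses are not given: they have to be found in the camera images.
- spanner_grip (a point): grip centre of the loose pin spanner standing upright: z up along the handle, x along its crossbar, y across its thickness. Blue handle 26 (x) x 16 (y) x 66 mm; this point is on its axis, 30 mm below its top, 66 mm above the pin tips, 57 mm above the crossbar's underside. Grasp from above across the 16 mm.
- spanner: the pin spanner (about 0.12 kg, varies), axes as spanner_grip; origin midway between the pin tips. Below the blue handle a steel neck, then a steel crossbar 66 x 14 x 12 mm; two steel pins, diameter 5 mm with round tips, stick out 9 mm below the crossbar at x = +24 and -24 mm. The same after half a turn about z.
- pin_a (a point): tip of the spanner pin at +24 mm along the spanner's x
- pin_b (a point): tip of the spanner pin at -24 mm along the spanner's x
- lens_cell: lens cell, fixed; origin on the worktop under the ring's axis, x along its 104 x 60 x 10 mm aluminium foot, z up. Black housing, diameter 78 mm, its rim 2.5 mm lower than the ring's face. On top an aluminium ring, outer diameter 64, inner 34 mm; inside it a glass lens whose top is 4.5 mm below the ring's face.
- ring_centre (a point): point on the ring's axis, level with its flat top face, 42 mm above the worktop; axes of the cell. Two round blind holes, diameter 8, depth 7 mm, opposite each other, 24 mm from the axis. The angle of the line through them is NOT measured: at the start anywhere within 0.7 rad either side of the cell's x axis; see or feel it (pins drop in).
- ring (a joint): turn of the ring (rad), grows clockwise seen from above; -0.95 to -0.55 at the start, 0 is fully tight, a hard stop (near it turn in small steps: forcing the spanner 0.05 rad past it overloads the cell). Tells how far is still to turn, not where the holes are. Friction about 0.2 N m, so pins sliding on the face at about 3 N do not turn it. The ring stays at its height.
- stand: grey spanner stand, 94 (x) x 40 x 24.5 mm high, fixed; origin at the centre of its underside, z up. Its pocket for the crossbar is 72 x 20 mm, 8.5 mm deep; below are two wells for the pins at x = +23.5 and -23.5 mm, 13 x 20 mm, 11 mm deep.
- stand_seat (a point): centre of the stand's pocket, level with the ledges that carry the underside of the spanner's crossbar, 16 mm above the worktop; axes of the stand, the crossbar lies along its x, either way round. In the stand spanner_grip is 57 mm above this point.
- screw_jar_mid (a point): middle of a clear screw jar with black cap, 58 mm diameter, 56 mm high; leave alone
- lens_tube_mid (a point): middle of an upright black lens tube with a red cap, 32 mm diameter, 56 mm high; leave alone
- bobbin_mid (a point): middle of a white flanged bobbin, 30 mm diameter, 16 mm high; leave alone

How it is judged:
On the way, in this order (a step that is already met when the one before it is completed fails the run):
1. both pins are at least 4 mm down in the ring's holes (z of each of pin_a, pin_b in the frame of ring_centre below -0.004 m and horizontal distance between pin_a and ring_centre between 0.019 and 0.029 m and horizontal distance between pin_b and ring_centre between 0.019 and 0.029 m and value of joint ring below -0.3 rad), for 0.1 s.
2. the ring is fully tight (within 0.04 rad of its stop) while both pins are still in its holes (z of each of pin_a, pin_b in the frame of ring_centre below -0.003 m and horizontal distance between pin_a and ring_centre between 0.019 and 0.029 m and horizontal distance between pin_b and ring_centre between 0.019 and 0.029 m and value of joint ring above -0.04 rad), for 0.1 s.
At the end, for the whole second after the job is handed in: the ring is within 0.04 rad of its stop; the spanner stands released and at rest in the stand's pocket, its crossbar down on the ledges (within 2.5 mm), upright within 0.1 rad, within 10 mm of the stand's centre and along it within 0.2 rad (value of joint ring above -0.04 rad and z of spanner_grip in the frame of stand_seat between 0.05 and 0.0595 m and horizontal distance between spanner_grip and stand_seat below 0.01 m and angle between spanner_grip's own z axis and vertical below 0.1 rad and angle between the x axis of spanner_grip and the x axis of stand_seat, either way round below 0.2 rad and linear speed of spanner below 0.02 m/s); the robot touches nothing.
It fails at once if the spanner loads the lens cell and its ring with more than 40 N (contact force between spanner and lens_cell above 40 N).
It fails at once if the robot itself touches the lens cell or its ring (contact force between any of the fingers, the arm and lens_cell above 1 N).
It fails at once if a bystander (jar, lens tube, bobbin) is moved by more than 15 mm (distance of any of screw_jar_mid, lens_tube_mid, bobbin_mid from where it was at the start of the episode above 0.015 m).
It also fails if it takes over 67 s, if anything falls off the work surface, if the arm or the gripper's body presses on something with over 40 N, if the wrist force passes 120 N, or if a joint passes its speed limit or range.

## Working session

There is one attempt and no reset: what is moved stays moved. The work goes in short steps, Python scripts to look and compute and a tool call to move; the robot and the scene stay as the last step left them, time stands still between calls to the robot, and variables do not carry over. Pictures are saved under pics/ and viewed, at most 10 in all, crops included, and the job is handed in when it is done.

Besides the shell and the picture viewer there is one more tool, called after "Call:" as a command line: name --argument value ..., lists and objects as JSON in quotes. arm_command: Moves the arm, as the interface text tells. Shift numbers are shares of 25 cm and turn numbers shares of 180 degrees, none past 1 either way. Its arguments: {"type":"object","properties":{"commands":{"type":"array"},"claw":{"type":"number"},"grip_force":{"type":"number"}},"required":["commands"]}

```bash
mkdir -p pics; cat > h.py <<'E'
import numpy as np, cv2
from station import *
def ray(cam,uv,cal=None):
    c=cal or calibration(cam); K=np.array(c["camera_matrix"]);T=np.array(c["extrinsics"])
    d=T[:3,:3]@np.linalg.solve(K,[uv[0],uv[1],1]); return T[:3,3],d
def atz(cam,uv,z,cal=None):
    o,d=ray(cam,uv,cal); return o+d*(z-o[2])/d[2]
def proj(cam,p,cal=None):
    c=cal or calibration(cam); K=np.array(c["camera_matrix"]);T=np.array(c["extrinsics"])
    q=K@(T[:3,:3].T@(np.array(p)-T[:3,3])); return q[:2]/q[2]
def save(n,im): cv2.imwrite("pics/"+n+".png",im[:,:,::-1])
E
python3 - <<'E'
from h import *
s=get_state();print(s)
ims=[grab_frame("top"),grab_frame("side")]
save("a",np.vstack([cv2.resize(i,(400,300)) for i in ims]))
save("top",ims[0])
for q,z in [("spanner_grip",.073),("ring_centre",.042),("stand_seat",.016),("screw_jar_mid",.028),("lens_tube_mid",.028),("bobbin_mid",.008),("pin_a",0.007),("stand",0),("lens_cell",0)]:
    for cam in ("top","side"):
        r=spot_point(q,cam)
        for x in r[:1]: print(q,cam,round(x["score"],2),np.round(x["uv"]),atz(cam,x["uv"],z).round(4))
E
```

```text
{'t': 0.0, 'q': array([-9.97878627e-01,  3.59408068e-01,  1.10717289e-02, -3.37813662e-04,
       -1.22406503e+00, -2.88128824e-01]), 'qd': array([ 0.00177094,  0.00097603,  0.00200365,  0.00036869, -0.00044316,
        0.00062311]), 'joint_efforts': array([ 1.24765243e-04, -5.82720459e+01,  2.93067491e+01,  6.99736297e+00,
        6.94264789e-03, -1.13018880e-04]), 'eef_pos': array([ 0.1894919 , -0.64732608,  0.20121682]), 'ee_rot': array([ 3.13996353e+00, -1.51655031e-04, -2.85691871e+00]), 'force': array([-0.18635825, -0.15561798, -0.37160908]), 'moment': array([-0.02557493,  0.02137798, -0.01633543]), 'gripper_force': 0.0, 'width': 0.08773920937202487}
spanner_grip top 0.47 [307. 188.] [0.4866 0.1113 0.073 ]
spanner_grip side 0.73 [265. 151.] [0.497 0.11  0.073]
ring_centre top 0.81 [227. 211.] [0.4427 0.2874 0.042 ]
ring_centre side 0.9 [253. 213.] [0.4453 0.2955 0.042 ]
stand_seat top 0.7 [306. 188.] [0.4903 0.1054 0.016 ]
stand_seat side 0.75 [264. 174.] [0.4969 0.1054 0.016 ]
screw_jar_mid top 0.67 [290. 254.] [0.3432 0.1487 0.028 ]
screw_jar_mid side 0.32 [260. 173.] [0.4978 0.1286 0.028 ]
lens_tube_mid top 0.62 [312. 129.] [0.6233 0.0883 0.028 ]
lens_tube_mid side 0.83 [220. 157.] [0.6115 0.0962 0.028 ]
bobbin_mid top 0.52 [183. 148.] [0.5927 0.3856 0.008 ]
bobbin_mid side 0.76 [153. 234.] [0.6015 0.3888 0.008 ]
pin_a top 0.62 [312. 176.] [0.5177 0.0906 0.007 ]
pin_a side 0.76 [276. 182.] [0.4661 0.1141 0.007 ]
stand top 0.75 [303. 187.] [0.4948 0.1101 0.    ]
stand side 0.9 [269. 180.] [0.4874 0.1025 0.    ]
lens_cell top 0.66 [231. 213.] [0.4383 0.2789 0.    ]
lens_cell side 0.81 [256. 232.] [0.4393 0.2936 0.    ]
```

View pics/a.png

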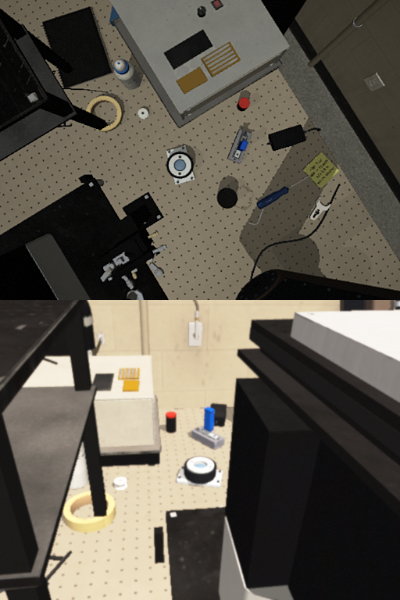

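View pics/top.png

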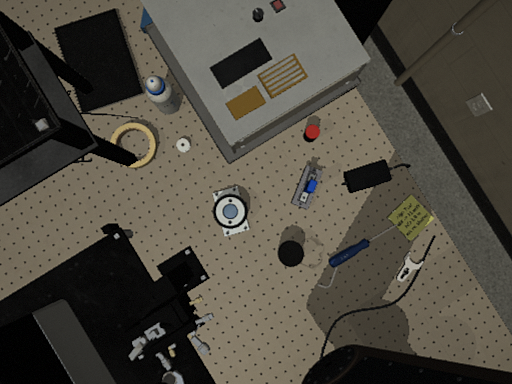

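Top view: stand with the spanner at about (307,186), cell at (231,211), jar (290,254), tube (312,131), bobbin (183,145). Next I need the stand's direction and the hole angle.

```bash
python3 - <<'E'
from h import *
grab_frame("top")
for q,z in [("stand",.0245),("lens_cell",0.01),("spanner",.03)]:
    r=regions_of(q,"top")[0]
    m=r["region"].astype(np.uint8)
    rect=cv2.minAreaRect(np.argwhere(m)[:,::-1].astype(np.float32))
    b=[atz("top",p,z)[:2] for p in cv2.boxPoints(rect)]
    e=[b[1]-b[0],b[2]-b[1]]
    print(q,r["score"],rect,np.mean(b,0).round(4),[(np.linalg.norm(v).round(4),np.arctan2(v[1],v[0]).round(3)) for v in e])
print(np.array(calibration("top")["extrinsics"]).round(3), np.array(calibration("wrist")["extrinsics"]).round(3),calibration("wrist")["camera_matrix"])
im=cv2.imread("pics/top.png")
save("z",np.hstack([cv2.resize(im[150:222,270:342],(400,400),interpolation=2),cv2.resize(im[175:247,195:267],(400,400),interpolation=2)])[:,:,::-1])
E
```

```text
stand 0.81 ((305.8448486328125, 186.63795471191406), (18.383838653564453, 41.03867721557617), 21.801410675048828) [0.4934 0.1071] [(np.float64(0.0936), np.float64(-0.413)), (np.float64(0.0419), np.float64(-1.981))]
lens_cell 0.77 ((229.41177368164062, 210.14706420898438), (45.59669876098633, 34.68259048461914), 75.96376037597656) [0.4453 0.2827] [(np.float64(0.0795), np.float64(-1.354)), (np.float64(0.1046), np.float64(-2.925))]
spanner 0.56 ((308.5517578125, 187.8793182373047), (10.373208999633789, 28.23088836669922), 23.198591232299805) [0.49   0.1018] [(np.float64(0.064), np.float64(-0.438)), (np.float64(0.0235), np.float64(-2.005))]
[[-0.03  -0.999  0.042  0.441]
 [-0.999  0.029 -0.02   0.229]
 [ 0.018 -0.042 -0.999  1.026]
 [ 0.     0.     0.     1.   ]] [[-0.281  0.92   0.272  0.115]
 [ 0.96   0.269  0.079 -0.669]
 [-0.     0.283 -0.959  0.384]
 [ 0.     0.     0.     1.   ]] [[344.71283667   0.         257.56869128]
 [  0.         344.71283667 192.68217025]
 [  0.           0.           1.        ]]
```

View pics/z.png

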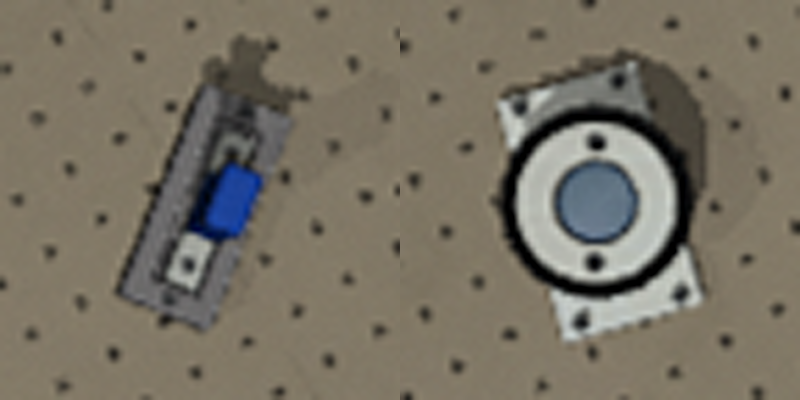

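The stand is at about (0.494, 0.107) with yaw -0.41, and the hole line is near world yaw 0. I'll set out towards the stand.

Call:
arm_command --commands '[{"tx":-0.115,"ty":0.091,"tz":-0.01,"twist":-0.039},{"tx":-0.23,"ty":0.182,"tz":-0.02,"twist":-0.078},{"tx":-0.345,"ty":0.273,"tz":-0.03,"twist":-0.117},{"tx":-0.46,"ty":0.365,"tz":-0.04,"twist":-0.156},{"tx":-0.575,"ty":0.456,"tz":-0.05,"twist":-0.195},{"tx":-0.69,"ty":0.547,"tz":-0.06,"twist":-0.234},{"tx":-0.805,"ty":0.638,"tz":-0.07,"twist":-0.273},{"tx":-0.92,"ty":0.73,"tz":-0.08,"twist":-0.31}]' --claw 0.6 --grip_force 30

```text
t: 1.87
eef_pos: [0.3598, -0.4065, 0.2226]
ee_rot: [-3.141, -0.0, -1.877]
force: [1.3, -1.1, 0.5]
width: 0.0528
gripper_force: 0.0
```

Call:
arm_command --commands '[{"tx":-0.125,"ty":-0.008,"twist":-0.039},{"tx":-0.25,"ty":-0.015,"twist":-0.078},{"tx":-0.375,"ty":-0.023,"twist":-0.117},{"tx":-0.5,"ty":-0.03,"twist":-0.156},{"tx":-0.625,"ty":-0.038,"twist":-0.195},{"tx":-0.75,"ty":-0.046,"twist":-0.234},{"tx":-0.875,"ty":-0.053,"twist":-0.273},{"tx":-0.986,"ty":-0.061,"twist":-0.31}]'

```text
invalid input
```

Call:
arm_command --commands '[{"tx":-0.125,"ty":-0.008,"tz":0,"twist":-0.039},{"tx":-0.25,"ty":-0.015,"tz":0,"twist":-0.078},{"tx":-0.375,"ty":-0.023,"tz":0,"twist":-0.117},{"tx":-0.5,"ty":-0.03,"tz":0,"twist":-0.156},{"tx":-0.625,"ty":-0.038,"tz":0,"twist":-0.195},{"tx":-0.75,"ty":-0.046,"tz":0,"twist":-0.234},{"tx":-0.875,"ty":-0.053,"tz":0,"twist":-0.273},{"tx":-0.986,"ty":-0.061,"tz":0,"twist":-0.31}]'

```text
t: 2.53
eef_pos: [0.4497, -0.1764, 0.2226]
ee_rot: [-3.141, -0.001, -0.903]
force: [0.8, -0.2, -0.1]
width: 0.0527
gripper_force: 0.0
```

Call:
arm_command --commands '[{"tx":-0.1,"ty":-0.107,"tz":0,"twist":-0.02},{"tx":-0.2,"ty":-0.214,"tz":0,"twist":-0.04},{"tx":-0.3,"ty":-0.321,"tz":0,"twist":-0.06},{"tx":-0.4,"ty":-0.428,"tz":0,"twist":-0.08},{"tx":-0.5,"ty":-0.535,"tz":0,"twist":-0.1},{"tx":-0.6,"ty":-0.642,"tz":0,"twist":-0.12},{"tx":-0.7,"ty":-0.749,"tz":0,"twist":-0.14},{"tx":-0.733,"ty":-0.784,"tz":0,"twist":-0.158}]'

```text
t: 3.2
eef_pos: [0.492, 0.0907, 0.2224]
ee_rot: [-3.14, -0.001, -0.407]
force: [0.5, 0.1, 0.3]
width: 0.0526
gripper_force: 0.0
```

```bash
python3 - <<'E'
from h import *
s=get_state();print(s["eef_pos"],s["ee_rot"])
c=calibration("wrist");im=grab_frame("wrist");save("w1",im)
for q,z in [("spanner_grip",.073),("stand_seat",.016),("spanner",.007),("stand",0),("ring_centre",.042)]:
    for x in spot_point(q,"wrist")[:1]: print(q,x["score"],x["uv"],atz("wrist",x["uv"],z,c).round(4))
for q,z in [("stand",.0245)]:
    r=regions_of(q,"wrist")[0]; m=r["region"].astype(np.uint8)
    P=np.array([atz("wrist",p,z,c)[:2] for p in np.argwhere(m)[:,::-1]]).astype(np.float32)
    R=cv2.minAreaRect(P*1000); print(R)
E
```

```text
[0.49200342 0.09072276 0.22235824] [-3.14047497e+00 -6.50991620e-04 -4.07096456e-01]
spanner_grip 0.71 [241.3, 177.0] [0.4931 0.1078 0.073 ]
stand_seat 0.93 [241.9, 166.9] [0.4918 0.1105 0.016 ]
spanner 0.7 [249.2, 162.5] [0.4916 0.1016 0.007 ]
stand 0.84 [239.0, 160.1] [0.4978 0.1123 0.    ]
ring_centre 0.46 [134.6, 249.8] [0.4564 0.2606 0.042 ]
((494.5709228515625, 106.59750366210938), (41.06852722167969, 94.98587036132812), 66.87100219726562)
```

View pics/w1.png

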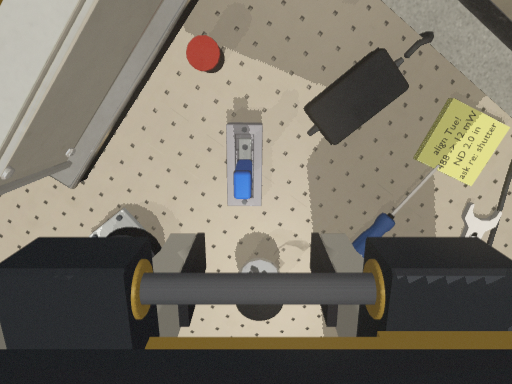

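The wrist image shows the stand upright at (244,165) and the blue handle top at (243,185), matching the networks. Descending to grasp.

Call:
arm_command --commands '[{"tx":-0.01,"ty":-0.04,"tz":0.1,"twist":0},{"tx":-0.016,"ty":-0.063,"tz":0.22,"twist":0},{"tx":-0.016,"ty":-0.063,"tz":0.34,"twist":0},{"tx":-0.016,"ty":-0.063,"tz":0.46,"twist":0},{"tx":-0.016,"ty":-0.063,"tz":0.56,"twist":0},{"tx":-0.016,"ty":-0.063,"tz":0.63,"twist":0},{"tx":-0.016,"ty":-0.063,"tz":0.674,"twist":0},{"tx":-0.016,"ty":-0.063,"tz":0.674,"twist":0}]'

```text
t: 4.22
eef_pos: [0.4924, 0.1011, 0.0514]
ee_rot: [3.138, 0.003, -0.415]
force: [0.0, 0.0, -0.5]
width: 0.0528
gripper_force: 0.0
```

Call:
arm_command --commands '[{"tx":0,"ty":0,"tz":0,"twist":0},{"tx":0,"ty":0,"tz":0,"twist":0},{"tx":0,"ty":0,"tz":0,"twist":0},{"tx":0,"ty":0,"tz":0,"twist":0},{"tx":0,"ty":0,"tz":0,"twist":0},{"tx":0,"ty":0,"tz":0,"twist":0},{"tx":0,"ty":0,"tz":0,"twist":0},{"tx":0,"ty":0,"tz":0,"twist":0}]' --claw 0 --grip_force 40

```text
t: 4.88
eef_pos: [0.4942, 0.1031, 0.0541]
ee_rot: [-3.141, -0.0, -0.412]
force: [-1.9, 0.8, 4.4]
width: 0.0155
gripper_force: 39.9
```

Call:
arm_command --commands '[{"tx":0,"ty":0,"tz":-0.02,"twist":0},{"tx":0,"ty":0,"tz":-0.06,"twist":0},{"tx":0,"ty":0,"tz":-0.12,"twist":0},{"tx":0,"ty":0,"tz":-0.2,"twist":0},{"tx":0,"ty":0,"tz":-0.28,"twist":0},{"tx":0,"ty":0,"tz":-0.36,"twist":0},{"tx":0,"ty":0,"tz":-0.42,"twist":0},{"tx":0,"ty":0,"tz":-0.44,"twist":0}]'

```text
t: 5.55
eef_pos: [0.4949, 0.1032, 0.1668]
ee_rot: [-3.139, -0.003, -0.412]
force: [0.7, -0.5, -1.0]
width: 0.0157
gripper_force: 39.9
```

```bash
python3 - <<'E'
from h import *
s=get_state();print(s["eef_pos"],s["ee_rot"],s["force"],s["width"])
h=[atz("top",p,.042) for p in [(230.2,200.6),(230.0,222.2),(230.1,211.4)]];print(np.round(h,4))
E
```

```text
[0.49493756 0.10323539 0.16681134] [-3.13889443e+00 -2.52799682e-03 -4.12245315e-01] [ 0.70572446 -0.47596767 -0.97403486] 0.015679645812498463
[[0.4662 0.2787 0.042 ]
 [0.4183 0.2805 0.042 ]
 [0.4422 0.2796 0.042 ]]
```

Call:
arm_command --commands '[{"tx":-0.05,"ty":-0.035,"tz":0,"twist":-0.01},{"tx":-0.15,"ty":-0.106,"tz":0,"twist":-0.03},{"tx":-0.27,"ty":-0.19,"tz":0,"twist":-0.05},{"tx":-0.39,"ty":-0.276,"tz":0,"twist":-0.07},{"tx":-0.51,"ty":-0.36,"tz":0,"twist":-0.09},{"tx":-0.61,"ty":-0.43,"tz":0,"twist":-0.11},{"tx":-0.66,"ty":-0.467,"tz":0,"twist":-0.118},{"tx":-0.676,"ty":-0.478,"tz":0,"twist":-0.122}]'

```text
t: 6.22
eef_pos: [0.3856, 0.2818, 0.1634]
ee_rot: [3.141, 0.0, -0.025]
force: [0.7, -1.3, -1.1]
width: 0.0155
gripper_force: 39.9
```

Call:
arm_command --commands '[{"tx":0,"ty":0,"tz":0,"twist":0},{"tx":0,"ty":0,"tz":0,"twist":0},{"tx":0,"ty":0,"tz":0,"twist":0},{"tx":0,"ty":0,"tz":0,"twist":0},{"tx":0,"ty":0,"tz":0,"twist":0},{"tx":0,"ty":0,"tz":0,"twist":0},{"tx":0,"ty":0,"tz":0,"twist":0},{"tx":0,"ty":0,"tz":0,"twist":0}]'

```text
t: 6.88
eef_pos: [0.3872, 0.2799, 0.1637]
ee_rot: [-3.142, 0.0, -0.03]
force: [0.2, -1.4, -0.3]
width: 0.0159
gripper_force: 39.9
```

```bash
python3 - <<'E'
from h import *
s=get_state();print(s["eef_pos"],s["ee_rot"],s["force"],s["width"])
c=calibration("wrist");im=grab_frame("wrist");save("w2",im);np.save("w2.npy",im);np.save("w2c.npy",[np.array(c["extrinsics"])])
for q,z in [("ring_centre",.042),("spanner_grip",s["eef_pos"][2]+.019),("pin_a",s["eef_pos"][2]-.047),("pin_b",s["eef_pos"][2]-.047)]:
    for x in spot_point(q,"wrist")[:2]: print(q,x["score"],x["uv"],atz("wrist",x["uv"],z,c).round(4))
E
```

```text
[0.38722326 0.27992917 0.16367296] [-3.14158828e+00  1.04942473e-06 -2.99668733e-02] [ 0.21778273 -1.36715008 -0.34336722] 0.015931743949109428
ring_centre 0.69 [254.5, 114.7] [0.4435 0.281  0.042 ]
spanner_grip 0.7 [257.4, 253.0] [0.3826 0.2804 0.1827]
pin_a 0.71 [254.4, 177.7] [0.4064 0.2817 0.1167]
pin_b 0.71 [254.4, 177.7] [0.4064 0.2817 0.1167]
```

View pics/w2.png

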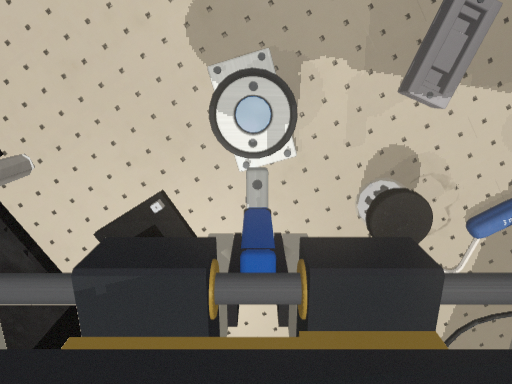

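```bash
python3 - <<'E'
from h import *
c=calibration("wrist");s=get_state();e=s["eef_pos"]
g=cv2.cvtColor(np.load("w2.npy"),cv2.COLOR_RGB2GRAY)
def blob(u,v,r=7):
    w=g[v-r:v+r+1,u-r:u+r+1].astype(float);t=np.clip(np.median(w)-20-w,0,None)
    yy,xx=np.mgrid[v-r:v+r+1,u-r:u+r+1];return [(t*xx).sum()/t.sum(),(t*yy).sum()/t.sum()]
H=[]
for p in [(253,86),(253,143)]:
    b=blob(*p);H.append(atz("wrist",b,.042,c));print(b,H[-1].round(4))
d=H[0]-H[1];print("centre",np.mean(H,0).round(4),"len",np.linalg.norm(d),"ang",np.arctan2(d[1],d[0]))
b=blob(257,184,5);print("bar dot",b,atz("wrist",b,e[2]-.047+.021,c).round(4), "TCP",e)
# blue handle top
hsv=cv2.cvtColor(np.load("w2.npy"),cv2.COLOR_RGB2HSV)
print("proj of tcp-based handle top corners",[proj("wrist",e+np.array([x,y,.049]),c).round(0).tolist() for x in(-.013,.013) for y in (-.008,.008)])
save("w2z",cv2.resize(np.load("w2.npy")[60:290,190:330],(487,600*4//3)[:2] if 0 else (365,600),interpolation=2))
E
```

```text
[np.float64(252.8896103896104), np.float64(85.78138528138528)] [0.4672 0.2819 0.042 ]
[np.float64(252.34770491803278), np.float64(142.7888524590164)] [0.4192 0.284  0.042 ]
centre [0.4432 0.283  0.042 ] len 0.04799307774681204 ang -0.04342567007268752
bar dot [np.float64(nan), np.float64(nan)] [nan nan nan] TCP [0.38705126 0.28016493 0.16366266]
proj of tcp-based handle top corners [[277.0, 300.0], [241.0, 301.0], [276.0, 247.0], [238.0, 248.0]]<stdin>:6: RuntimeWarning: invalid value encountered in scalar divide
```

View pics/w2z.png

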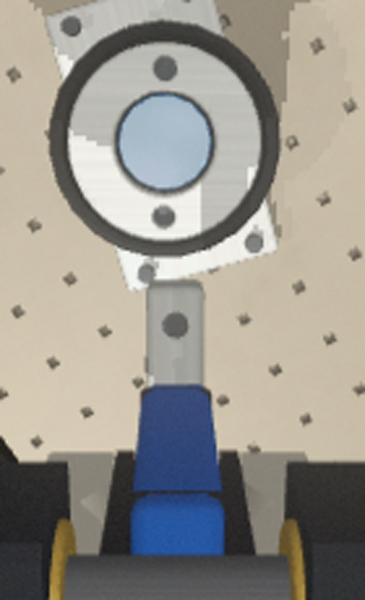

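Zoom: the holes are at about (253,86) and (252,143), and the crossbar dot at (257,185), with the crossbar's end at row 168.

```bash
python3 - <<'E'
from h import *
c=calibration("wrist");e=get_state()["eef_pos"]
for uv in [(257.1,184.7),(257.3,168.2)]:
    for dz in (-.026,-.0285): print(uv,dz,((atz("wrist",uv,e[2]+dz,c)-e)*1000).round(1))
print(proj("wrist",e+[.013,0,.049],c),proj("wrist",e+[.013,0,-.017],c), "seen 249.5 / 208")
E
```

```text
(257.1, 184.7) -0.026 [ 20.  -0. -26.]
(257.1, 184.7) -0.0285 [ 19.3  -0.  -28.5]
(257.3, 168.2) -0.026 [ 30.5  -0.5 -26. ]
(257.3, 168.2) -0.0285 [ 29.9  -0.5 -28.5]
[257.38487658 247.41136821] [257.35999301 199.68418084] seen 249.5 / 208
```

Call:
arm_command --commands '[{"tx":0.05,"ty":-0.005,"tz":0,"twist":0.001},{"tx":0.12,"ty":-0.01,"tz":0.02,"twist":0.002},{"tx":0.19,"ty":-0.015,"tz":0.06,"twist":0.004},{"tx":0.225,"ty":-0.017,"tz":0.11,"twist":0.004},{"tx":0.233,"ty":-0.017,"tz":0.15,"twist":0.004},{"tx":0.233,"ty":-0.017,"tz":0.17,"twist":0.004},{"tx":0.233,"ty":-0.017,"tz":0.18,"twist":0.004},{"tx":0.233,"ty":-0.017,"tz":0.18,"twist":0.004}]'

```text
t: 7.8
eef_pos: [0.4449, 0.2824, 0.1182]
ee_rot: [3.141, 0.001, -0.042]
force: [0.6, -0.1, -0.6]
width: 0.0161
gripper_force: 39.9
```

```bash
python3 - <<'E'
from h import *
s=get_state();e=s["eef_pos"];print(e,s["ee_rot"],s["force"])
c=calibration("wrist");im=grab_frame("wrist")
sd=grab_frame("side");cs=calibration("side");u,v=proj("side",[.443,.283,.06],cs).astype(int)
save("w3",np.hstack([cv2.resize(im[90:290,180:340],(480,600),interpolation=2),cv2.resize(sd[v-45:v+45,u-24:u+24],(320,600),interpolation=2)]));print(u,v)
for cam,cc in(("wrist",c),("side",cs)):
  for p in ([.4672,.2819,.042],[.4192,.284,.042],[.443,.283,.042],e+[.024,-.001,-.047],e+[-.024,0.001,-.047]): print(cam,proj(cam,p,cc).round(1))
E
```

```text
[0.44493312 0.28236599 0.11818851] [ 3.14064669e+00  7.16792292e-04 -4.17891729e-02] [ 0.55749342 -0.13988804 -0.58285063]
256 201
wrist [257.1 164.3]
wrist [257.  223.1]
wrist [257.  194.7]
wrist [257.8 170.7]
wrist [257.8 235.8]
side [244.9 206.3]
side [268.5 213. ]
side [256.7 209.7]
side [244.4 192.6]
side [268.4 199.1]
```

View pics/w3.png

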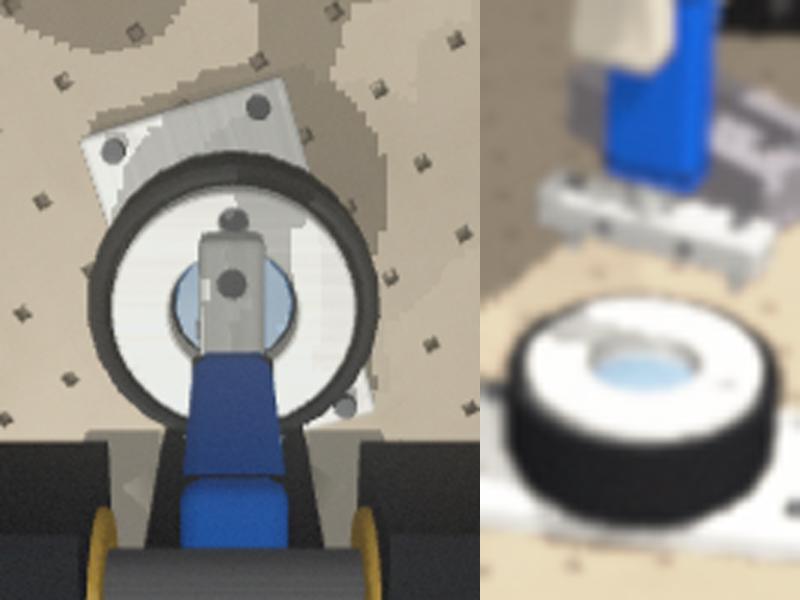

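The images show the spanner about 3.8 mm behind the TCP along tool x. Lateral and angular alignment with the holes is good, so I'll shift +2 mm and descend.

Call:
arm_command --commands '[{"tx":0.008,"ty":0,"tz":0.01,"twist":0},{"tx":0.009,"ty":0,"tz":0.03,"twist":0},{"tx":0.009,"ty":0,"tz":0.05,"twist":0},{"tx":0.009,"ty":0,"tz":0.07,"twist":0},{"tx":0.009,"ty":0,"tz":0.08,"twist":0},{"tx":0.009,"ty":0,"tz":0.09,"twist":0},{"tx":0.009,"ty":0,"tz":0.096,"twist":0},{"tx":0.009,"ty":0,"tz":0.1,"twist":0}]'

```text
t: 8.57
eef_pos: [0.4476, 0.2826, 0.0934]
ee_rot: [3.141, 0.0, -0.042]
force: [0.5, 0.5, -1.9]
width: 0.0158
gripper_force: 39.9
```

Call:
arm_command --commands '[{"tx":0,"ty":0,"tz":0.002,"twist":0},{"tx":0,"ty":0,"tz":0.004,"twist":0},{"tx":0,"ty":0,"tz":0.006,"twist":0},{"tx":0,"ty":0,"tz":0.008,"twist":0},{"tx":0,"ty":0,"tz":0.01,"twist":0},{"tx":0,"ty":0,"tz":0.011,"twist":0},{"tx":0,"ty":0,"tz":0.012,"twist":0},{"tx":0,"ty":0,"tz":0.012,"twist":0}]'

```text
t: 9.23
eef_pos: [0.4477, 0.2826, 0.0906]
ee_rot: [-3.142, -0.0, -0.042]
force: [0.3, 0.3, -1.1]
width: 0.0158
gripper_force: 39.9
```

Call:
arm_command --commands '[{"tx":0,"ty":0,"tz":0.002,"twist":0},{"tx":0,"ty":0,"tz":0.004,"twist":0},{"tx":0,"ty":0,"tz":0.006,"twist":0},{"tx":0,"ty":0,"tz":0.008,"twist":0},{"tx":0,"ty":0,"tz":0.01,"twist":0},{"tx":0,"ty":0,"tz":0.011,"twist":0},{"tx":0,"ty":0,"tz":0.012,"twist":0},{"tx":0,"ty":0,"tz":0.012,"twist":0}]'

```text
t: 9.9
eef_pos: [0.4476, 0.2826, 0.0876]
ee_rot: [3.142, 0.0, -0.042]
force: [-0.0, 0.5, -1.7]
width: 0.0156
gripper_force: 39.9
```

Call:
arm_command --commands '[{"tx":0,"ty":0,"tz":0.002,"twist":0},{"tx":0,"ty":0,"tz":0.004,"twist":0},{"tx":0,"ty":0,"tz":0.006,"twist":0},{"tx":0,"ty":0,"tz":0.008,"twist":0},{"tx":0,"ty":0,"tz":0.009,"twist":0},{"tx":0,"ty":0,"tz":0.01,"twist":0},{"tx":0,"ty":0,"tz":0.01,"twist":0},{"tx":0,"ty":0,"tz":0.01,"twist":0}]'

```text
t: 10.57
eef_pos: [0.4477, 0.2826, 0.0852]
ee_rot: [3.142, 0.0, -0.042]
force: [-0.5, -0.2, -1.3]
width: 0.0158
gripper_force: 39.9
```

Call:
arm_command --commands '[{"tx":0,"ty":0,"tz":0.001,"twist":0},{"tx":0,"ty":0,"tz":0.002,"twist":0},{"tx":0,"ty":0,"tz":0.003,"twist":0},{"tx":0,"ty":0,"tz":0.005,"twist":0},{"tx":0,"ty":0,"tz":0.006,"twist":0},{"tx":0,"ty":0,"tz":0.007,"twist":0},{"tx":0,"ty":0,"tz":0.008,"twist":0},{"tx":0,"ty":0,"tz":0.008,"twist":0}]'

```text
t: 11.23
eef_pos: [0.4476, 0.2826, 0.0831]
ee_rot: [3.142, 0.0, -0.042]
force: [-0.4, 0.3, -1.1]
width: 0.0159
gripper_force: 39.9
```

```bash
python3 - <<'E'
from h import *
s=get_state();e=s["eef_pos"];print(e,s["ee_rot"],s["force"],s["moment"])
c=calibration("wrist");im=grab_frame("wrist")
sd=grab_frame("side");u,v=256,201
save("w4",np.hstack([cv2.resize(im[90:290,180:340],(480,600),interpolation=2),cv2.resize(sd[v-45:v+45,u-24:u+24],(320,600),interpolation=2)]))
E
```

```text
[0.4476419  0.28259276 0.08310178] [ 3.14152191e+00  7.52258588e-05 -4.19945198e-02] [-0.43857509  0.26464665 -1.05692482] [-0.06545483  0.15450237 -0.03641451]
```

View pics/w4.png

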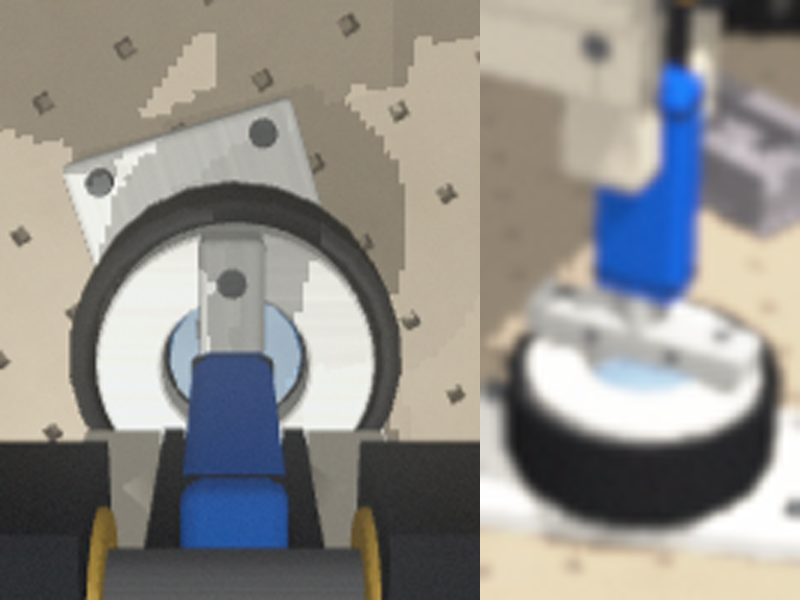

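Both pins are in, with the bar about 3 mm above the face and no contact force. Now I'll turn clockwise about the spanner's axis.

Call:
arm_command --commands '[{"tx":0,"ty":0.0006,"tz":0,"twist":0.012},{"tx":0,"ty":0.0012,"tz":0,"twist":0.024},{"tx":-0.0001,"ty":0.0018,"tz":0,"twist":0.036},{"tx":-0.0002,"ty":0.0024,"tz":0,"twist":0.049},{"tx":-0.0003,"ty":0.003,"tz":0,"twist":0.062},{"tx":-0.0005,"ty":0.0037,"tz":0,"twist":0.076},{"tx":-0.0007,"ty":0.0044,"tz":0,"twist":0.09},{"tx":-0.0007,"ty":0.0045,"tz":0,"twist":0.095}]'

```text
t: 12.0
eef_pos: [0.4472, 0.281, 0.0831]
ee_rot: [3.141, 0.0, -0.342]
force: [-0.4, -1.2, -0.3]
width: 0.0159
gripper_force: 39.9
```

```bash
python3 - <<'E'
from h import *
s=get_state();print(s["eef_pos"],s["ee_rot"],s["force"],s["moment"])
E
```

```text
[0.44721443 0.28100939 0.08310722] [ 3.14062798e+00  1.11110794e-04 -3.42284241e-01] [-0.43663345 -1.17425936 -0.28443238] [-0.76808371  0.33625482  0.18538241]
```

Call:
arm_command --commands '[{"tx":0,"ty":0.0003,"tz":0,"twist":0.006},{"tx":0,"ty":0.0006,"tz":0,"twist":0.012},{"tx":0,"ty":0.0009,"tz":0,"twist":0.018},{"tx":0,"ty":0.0012,"tz":0,"twist":0.025},{"tx":0,"ty":0.0016,"tz":0,"twist":0.032},{"tx":-0.0001,"ty":0.0019,"tz":0,"twist":0.039},{"tx":-0.0001,"ty":0.0022,"tz":0,"twist":0.045},{"tx":-0.0002,"ty":0.0023,"tz":0,"twist":0.0477}]'

```text
t: 12.67
eef_pos: [0.447, 0.2807, 0.0831]
ee_rot: [3.141, 0.0, -0.492]
force: [-1.8, -2.4, 0.2]
width: 0.0157
gripper_force: 40.0
```

```bash
cat > s.py <<'E'
from h import *
s=get_state();print(s["t"],s["eef_pos"].round(4),s["ee_rot"].round(3),s["force"].round(2),s["moment"].round(3))
E
python3 s.py
```

```text
12.6667 [0.447  0.2807 0.0831] [ 3.141  0.    -0.492] [-1.83 -2.42  0.15] [-1.367  0.726  0.258]
```

Call:
arm_command --commands '[{"tx":0,"ty":0.0005,"tz":0,"twist":0.002},{"tx":0,"ty":0.001,"tz":0,"twist":0.004},{"tx":0,"ty":0.0015,"tz":0,"twist":0.006},{"tx":0,"ty":0.002,"tz":0,"twist":0.008},{"tx":0,"ty":0.0025,"tz":0,"twist":0.01},{"tx":0,"ty":0.0025,"tz":0,"twist":0.012},{"tx":0,"ty":0.0025,"tz":0,"twist":0.0127},{"tx":0,"ty":0.0025,"tz":0,"twist":0.0127}]'

```text
t: 13.33
eef_pos: [0.4469, 0.2805, 0.0831]
ee_rot: [-3.142, 0.0, -0.53]
force: [-0.9, -2.4, -1.8]
width: 0.0155
gripper_force: 39.9
```

```bash
python3 s.py
```

```text
13.3333 [0.4469 0.2805 0.0831] [-3.142  0.    -0.53 ] [-0.87 -2.38 -1.82] [-0.944  0.633  0.181]
```

Call:
arm_command --commands '[{"tx":0,"ty":0.0003,"tz":0,"twist":0.002},{"tx":0,"ty":0.0006,"tz":0,"twist":0.004},{"tx":0,"ty":0.001,"tz":0,"twist":0.006},{"tx":0,"ty":0.0013,"tz":0,"twist":0.008},{"tx":0,"ty":0.0015,"tz":0,"twist":0.01},{"tx":0,"ty":0.0015,"tz":0,"twist":0.012},{"tx":0,"ty":0.0015,"tz":0,"twist":0.0127},{"tx":0,"ty":0.0015,"tz":0,"twist":0.0127}]'

```text
t: 14.0
eef_pos: [0.4468, 0.2802, 0.0832]
ee_rot: [-3.141, 0.0, -0.57]
force: [-1.3, 0.0, -1.5]
width: 0.0158
gripper_force: 39.9
```

```bash
python3 s.py
```

```text
14.0 [0.4468 0.2802 0.0832] [-3.141  0.    -0.57 ] [-1.32  0.01 -1.48] [-0.322  0.522  0.16 ]
```

Call:
arm_command --commands '[{"tx":0,"ty":0.0002,"tz":0,"twist":0.002},{"tx":0,"ty":0.0003,"tz":0,"twist":0.004},{"tx":0,"ty":0.0004,"tz":0,"twist":0.006},{"tx":0,"ty":0.0005,"tz":0,"twist":0.008},{"tx":0,"ty":0.0006,"tz":0,"twist":0.01},{"tx":0,"ty":0.0006,"tz":0,"twist":0.012},{"tx":0,"ty":0.0006,"tz":0,"twist":0.0127},{"tx":0,"ty":0.0006,"tz":0,"twist":0.0127}]'

```text
t: 14.67
eef_pos: [0.4467, 0.2801, 0.0832]
ee_rot: [-3.141, 0.0, -0.61]
force: [-0.6, -0.4, -2.9]
width: 0.0159
gripper_force: 39.9
```

```bash
python3 s.py
```

```text
14.6667 [0.4467 0.2801 0.0832] [-3.141  0.    -0.61 ] [-0.57 -0.42 -2.93] [-0.029  0.545  0.189]
```

Call:
arm_command --commands '[{"tx":0,"ty":0.0002,"tz":0,"twist":0.002},{"tx":0,"ty":0.0003,"tz":0,"twist":0.004},{"tx":0,"ty":0.0004,"tz":0,"twist":0.006},{"tx":0,"ty":0.0005,"tz":0,"twist":0.008},{"tx":0,"ty":0.0006,"tz":0,"twist":0.01},{"tx":0,"ty":0.0006,"tz":0,"twist":0.011},{"tx":0,"ty":0.0006,"tz":0,"twist":0.011},{"tx":0,"ty":0.0006,"tz":0,"twist":0.011}]'

```text
t: 15.33
eef_pos: [0.4466, 0.2799, 0.0832]
ee_rot: [-3.141, 0.0, -0.644]
force: [-0.7, 1.9, -2.6]
width: 0.0155
gripper_force: 39.9
```

```bash
python3 s.py
```

```text
15.3333 [0.4466 0.2799 0.0832] [-3.141  0.    -0.644] [-0.73  1.95 -2.61] [0.12  0.468 0.17 ]
```

Call:
arm_command --commands '[{"tx":0,"ty":0.0001,"tz":0,"twist":0.002},{"tx":0,"ty":0.0002,"tz":0,"twist":0.004},{"tx":0,"ty":0.0003,"tz":0,"twist":0.006},{"tx":0,"ty":0.0003,"tz":0,"twist":0.008},{"tx":0,"ty":0.0003,"tz":0,"twist":0.01},{"tx":0,"ty":0.0003,"tz":0,"twist":0.011},{"tx":0,"ty":0.0003,"tz":0,"twist":0.011},{"tx":0,"ty":0.0003,"tz":0,"twist":0.011}]'

```text
t: 16.0
eef_pos: [0.4465, 0.2798, 0.0832]
ee_rot: [-3.142, 0.0, -0.679]
force: [-0.3, 1.2, -2.4]
width: 0.0157
gripper_force: 39.9
```

```bash
python3 s.py
```

```text
16.0 [0.4465 0.2798 0.0832] [-3.142  0.    -0.679] [-0.27  1.22 -2.4 ] [0.269 0.524 0.192]
```

Call:
arm_command --commands '[{"tx":0,"ty":0.0001,"tz":0,"twist":0.002},{"tx":0,"ty":0.0002,"tz":0,"twist":0.004},{"tx":0,"ty":0.0003,"tz":0,"twist":0.006},{"tx":0,"ty":0.0003,"tz":0,"twist":0.008},{"tx":0,"ty":0.0004,"tz":0,"twist":0.01},{"tx":0,"ty":0.0004,"tz":0,"twist":0.011},{"tx":0,"ty":0.0004,"tz":0,"twist":0.011},{"tx":0,"ty":0.0004,"tz":0,"twist":0.011}]'

```text
t: 16.67
eef_pos: [0.4465, 0.2797, 0.0832]
ee_rot: [-3.142, 0.0, -0.714]
force: [-1.7, -0.3, -2.5]
width: 0.0158
gripper_force: 39.9
```

```bash
python3 s.py
```

```text
16.6667 [0.4465 0.2797 0.0832] [-3.142  0.    -0.714] [-1.66 -0.32 -2.51] [0.341 0.497 0.179]
```

Call:
arm_command --commands '[{"tx":0,"ty":0.0001,"tz":0,"twist":0.002},{"tx":0,"ty":0.0002,"tz":0,"twist":0.004},{"tx":0,"ty":0.0003,"tz":0,"twist":0.006},{"tx":0,"ty":0.0003,"tz":0,"twist":0.008},{"tx":0,"ty":0.0004,"tz":0,"twist":0.01},{"tx":0,"ty":0.0004,"tz":0,"twist":0.011},{"tx":0,"ty":0.0004,"tz":0,"twist":0.011},{"tx":0,"ty":0.0004,"tz":0,"twist":0.011}]'

```text
t: 17.33
eef_pos: [0.4464, 0.2796, 0.0832]
ee_rot: [3.142, 0.0, -0.748]
force: [-0.8, 1.0, -2.4]
width: 0.0154
gripper_force: 39.9
```

```bash
python3 s.py
```

```text
17.3333 [0.4464 0.2796 0.0832] [ 3.142  0.    -0.748] [-0.82  1.02 -2.44] [0.346 0.536 0.222]
```

Call:
arm_command --commands '[{"tx":0,"ty":0.0001,"tz":0,"twist":0.002},{"tx":0,"ty":0.0002,"tz":0,"twist":0.004},{"tx":0,"ty":0.0003,"tz":0,"twist":0.006},{"tx":0,"ty":0.0003,"tz":0,"twist":0.008},{"tx":0,"ty":0.0004,"tz":0,"twist":0.01},{"tx":0,"ty":0.0004,"tz":0,"twist":0.011},{"tx":0,"ty":0.0004,"tz":0,"twist":0.011},{"tx":0,"ty":0.0004,"tz":0,"twist":0.011}]'

```text
t: 18.0
eef_pos: [0.4463, 0.2795, 0.0831]
ee_rot: [3.142, -0.0, -0.783]
force: [-0.8, 0.7, -2.4]
width: 0.0156
gripper_force: 39.9
```

```bash
python3 s.py
```

```text
18.0 [0.4463 0.2795 0.0831] [ 3.142 -0.    -0.783] [-0.84  0.71 -2.39] [0.35  0.7   0.165]
```

Call:
arm_command --commands '[{"tx":0,"ty":0.0001,"tz":0,"twist":0.002},{"tx":0,"ty":0.0002,"tz":0,"twist":0.004},{"tx":0,"ty":0.0003,"tz":0,"twist":0.006},{"tx":0,"ty":0.0003,"tz":0,"twist":0.008},{"tx":0,"ty":0.0004,"tz":0,"twist":0.01},{"tx":0,"ty":0.0004,"tz":0,"twist":0.011},{"tx":0,"ty":0.0004,"tz":0,"twist":0.011},{"tx":0,"ty":0.0004,"tz":0,"twist":0.011}]'

```text
t: 18.67
eef_pos: [0.4462, 0.2795, 0.0832]
ee_rot: [3.142, -0.0, -0.817]
force: [-2.1, 1.5, -1.9]
width: 0.0159
gripper_force: 39.9
```

```bash
python3 s.py
```

```text
18.6667 [0.4462 0.2795 0.0832] [ 3.142 -0.    -0.817] [-2.09  1.45 -1.93] [0.304 0.717 0.171]
```

Call:
arm_command --commands '[{"tx":0,"ty":0.0001,"tz":0,"twist":0.002},{"tx":0,"ty":0.0002,"tz":0,"twist":0.004},{"tx":0,"ty":0.0003,"tz":0,"twist":0.006},{"tx":0,"ty":0.0003,"tz":0,"twist":0.008},{"tx":0,"ty":0.0004,"tz":0,"twist":0.01},{"tx":0,"ty":0.0004,"tz":0,"twist":0.011},{"tx":0,"ty":0.0004,"tz":0,"twist":0.011},{"tx":0,"ty":0.0004,"tz":0,"twist":0.011}]'

```text
t: 19.33
eef_pos: [0.4461, 0.2794, 0.0832]
ee_rot: [3.142, 0.0, -0.852]
force: [-1.7, 0.9, -2.3]
width: 0.0156
gripper_force: 39.9
```

```bash
python3 s.py
```

```text
19.3333 [0.4461 0.2794 0.0832] [ 3.142  0.    -0.852] [-1.73  0.86 -2.3 ] [0.381 0.836 0.112]
```

Call:
arm_command --commands '[{"tx":0,"ty":0.0001,"tz":0,"twist":0.002},{"tx":0,"ty":0.0002,"tz":0,"twist":0.004},{"tx":0,"ty":0.0003,"tz":0,"twist":0.006},{"tx":0,"ty":0.0003,"tz":0,"twist":0.008},{"tx":0,"ty":0.0004,"tz":0,"twist":0.01},{"tx":0,"ty":0.0004,"tz":0,"twist":0.011},{"tx":0,"ty":0.0004,"tz":0,"twist":0.011},{"tx":0,"ty":0.0004,"tz":0,"twist":0.011}]'

```text
t: 20.0
eef_pos: [0.4461, 0.2793, 0.0831]
ee_rot: [3.142, -0.0, -0.886]
force: [-1.3, -0.3, -2.8]
width: 0.0158
gripper_force: 39.9
```

```bash
python3 s.py
```

```text
20.0 [0.4461 0.2793 0.0831] [ 3.142 -0.    -0.886] [-1.35 -0.27 -2.79] [0.354 0.909 0.171]
```

Call:
arm_command --commands '[{"tx":0,"ty":0.0001,"tz":0,"twist":0.002},{"tx":0,"ty":0.0002,"tz":0,"twist":0.004},{"tx":0,"ty":0.0003,"tz":0,"twist":0.006},{"tx":0,"ty":0.0003,"tz":0,"twist":0.008},{"tx":0,"ty":0.0004,"tz":0,"twist":0.01},{"tx":0,"ty":0.0004,"tz":0,"twist":0.011},{"tx":0,"ty":0.0004,"tz":0,"twist":0.011},{"tx":0,"ty":0.0004,"tz":0,"twist":0.011}]'

```text
t: 20.67
eef_pos: [0.446, 0.2793, 0.0832]
ee_rot: [3.142, 0.0, -0.921]
force: [-2.8, 0.9, -1.4]
width: 0.016
gripper_force: 39.9
```

```bash
python3 s.py
```

```text
20.6667 [0.446  0.2793 0.0832] [ 3.142  0.    -0.921] [-2.82  0.89 -1.37] [0.402 1.022 0.195]
```

Call:
arm_command --commands '[{"tx":-0.0002,"ty":0.0003,"tz":0,"twist":0.002},{"tx":-0.0004,"ty":0.0006,"tz":0,"twist":0.004},{"tx":-0.0006,"ty":0.0009,"tz":0,"twist":0.006},{"tx":-0.0008,"ty":0.0012,"tz":0,"twist":0.008},{"tx":-0.001,"ty":0.0015,"tz":0,"twist":0.01},{"tx":-0.001,"ty":0.0015,"tz":0,"twist":0.01},{"tx":-0.001,"ty":0.0015,"tz":0,"twist":0.01},{"tx":-0.001,"ty":0.0015,"tz":0,"twist":0.01}]'

```text
t: 21.33
eef_pos: [0.4457, 0.2793, 0.0832]
ee_rot: [-3.141, -0.0, -0.952]
force: [-0.5, 1.3, -2.9]
width: 0.0159
gripper_force: 39.9
```

```bash
python3 s.py
```

```text
21.3333 [0.4457 0.2793 0.0832] [-3.141 -0.    -0.952] [-0.48  1.32 -2.94] [0.294 0.306 0.173]
```

Call:
arm_command --commands '[{"tx":0,"ty":0.0001,"tz":0,"twist":0.002},{"tx":0,"ty":0.0002,"tz":0,"twist":0.003},{"tx":0,"ty":0.0003,"tz":0,"twist":0.005},{"tx":0,"ty":0.0003,"tz":0,"twist":0.006},{"tx":0,"ty":0.0003,"tz":0,"twist":0.008},{"tx":0,"ty":0.0003,"tz":0,"twist":0.009},{"tx":0,"ty":0.0003,"tz":0,"twist":0.009},{"tx":0,"ty":0.0003,"tz":0,"twist":0.009}]'

```text
t: 22.0
eef_pos: [0.4455, 0.2793, 0.0832]
ee_rot: [-3.141, 0.0, -0.981]
force: [-0.6, 0.9, -3.3]
width: 0.0156
gripper_force: 39.9
```

```bash
python3 s.py
```

```text
22.0 [0.4455 0.2793 0.0832] [-3.141  0.    -0.981] [-0.57  0.9  -3.26] [0.285 0.171 0.172]
```

Call:
arm_command --commands '[{"tx":0,"ty":0.0001,"tz":0,"twist":0.002},{"tx":0,"ty":0.0002,"tz":0,"twist":0.003},{"tx":0,"ty":0.0003,"tz":0,"twist":0.005},{"tx":0,"ty":0.0003,"tz":0,"twist":0.006},{"tx":0,"ty":0.0003,"tz":0,"twist":0.008},{"tx":0,"ty":0.0003,"tz":0,"twist":0.008},{"tx":0,"ty":0.0003,"tz":0,"twist":0.008},{"tx":0,"ty":0.0003,"tz":0,"twist":0.008}]'

```text
t: 22.67
eef_pos: [0.4454, 0.2793, 0.0832]
ee_rot: [-3.142, 0.0, -1.005]
force: [-0.3, 0.3, -2.5]
width: 0.0158
gripper_force: 40.1
```

```bash
python3 s.py
```

```text
22.6667 [0.4454 0.2793 0.0832] [-3.142  0.    -1.005] [-0.34  0.34 -2.5 ] [0.507 0.287 0.608]
```

Mz jumped from 0.17 to 0.61 Nm, so the ring is on its stop. I'll ease the load off slightly and lift straight out.

Call:
arm_command --commands '[{"tx":0,"ty":0,"tz":0,"twist":0},{"tx":0,"ty":0,"tz":0,"twist":0},{"tx":0,"ty":0,"tz":0,"twist":-0.003},{"tx":0,"ty":0,"tz":0,"twist":-0.006},{"tx":0,"ty":0,"tz":-0.008,"twist":-0.008},{"tx":0,"ty":0,"tz":-0.018,"twist":-0.008},{"tx":0,"ty":0,"tz":-0.028,"twist":-0.008},{"tx":0,"ty":0,"tz":-0.038,"twist":-0.008}]'

```text
t: 23.33
eef_pos: [0.4455, 0.279, 0.0931]
ee_rot: [3.142, -0.0, -0.981]
force: [0.3, -1.2, -0.7]
width: 0.0159
gripper_force: 39.9
```

Call:
arm_command --commands '[{"tx":0,"ty":0,"tz":-0.01,"twist":0},{"tx":0,"ty":0,"tz":-0.03,"twist":0},{"tx":0,"ty":0,"tz":-0.06,"twist":0},{"tx":0,"ty":0,"tz":-0.1,"twist":0},{"tx":0,"ty":0,"tz":-0.15,"twist":0},{"tx":0,"ty":0,"tz":-0.2,"twist":0},{"tx":0,"ty":0,"tz":-0.24,"twist":0},{"tx":0,"ty":0,"tz":-0.26,"twist":0}]'

```text
t: 24.0
eef_pos: [0.4461, 0.2798, 0.1599]
ee_rot: [-3.139, 0.001, -0.98]
force: [0.2, -0.4, -1.7]
width: 0.0155
gripper_force: 39.9
```

```bash
python3 s.py; python3 - <<'E'
from h import *
c=calibration("wrist");im=grab_frame("wrist");save("w5",im)
for q,z in [("ring_centre",.042),("stand_seat",.016),("pin_a",get_state()["eef_pos"][2]-.047)]:
    for x in spot_point(q,"wrist")[:1]: print(q,x["score"],x["uv"],atz("wrist",x["uv"],z,c).round(4))
E
```

```text
24.0 [0.4461 0.2798 0.1599] [-3.139e+00  1.000e-03 -9.800e-01] [ 0.23 -0.39 -1.71] [0.047 0.124 0.016]
ring_centre 0.64 [256.3, 183.5] [0.4447 0.2837 0.042 ]
pin_a 0.81 [258.2, 178.2] [0.4561 0.2637 0.1131]
```

Call:
arm_command --commands '[{"tx":0.04,"ty":0.012,"tz":0,"twist":-0.01},{"tx":0.15,"ty":0.047,"tz":0,"twist":-0.04},{"tx":0.27,"ty":0.084,"tz":0,"twist":-0.07},{"tx":0.4,"ty":0.125,"tz":0,"twist":-0.1},{"tx":0.52,"ty":0.163,"tz":0,"twist":-0.135},{"tx":0.62,"ty":0.194,"tz":0,"twist":-0.165},{"tx":0.68,"ty":0.213,"tz":0,"twist":-0.18},{"tx":0.697,"ty":0.218,"tz":0,"twist":-0.183}]'

```text
t: 24.87
eef_pos: [0.4968, 0.1016, 0.1567]
ee_rot: [3.14, 0.001, -0.405]
force: [-0.1, 0.3, -2.4]
width: 0.0155
gripper_force: 39.9
```

Call:
arm_command --commands '[{"tx":0,"ty":0,"tz":0,"twist":0},{"tx":0,"ty":0,"tz":0,"twist":0},{"tx":0,"ty":0,"tz":0.04,"twist":0},{"tx":0,"ty":0,"tz":0.08,"twist":0},{"tx":0,"ty":0,"tz":0.12,"twist":0},{"tx":0,"ty":0,"tz":0.16,"twist":0},{"tx":0,"ty":0,"tz":0.18,"twist":0},{"tx":0,"ty":0,"tz":0.19,"twist":0}]'

```text
t: 25.53
eef_pos: [0.4963, 0.1039, 0.1086]
ee_rot: [3.14, 0.001, -0.405]
force: [-0.8, -0.5, -1.2]
width: 0.0158
gripper_force: 39.9
```

```bash
python3 - <<'E'
from h import *
s=get_state();e=s["eef_pos"];print(e,s["ee_rot"],s["force"])
c=calibration("wrist");im=grab_frame("wrist")
sd=grab_frame("side");cs=calibration("side");u,v=proj("side",[.494,.106,.04],cs).astype(int);print(u,v)
save("w6",np.hstack([cv2.resize(im[90:290,180:340],(480,600),interpolation=2),cv2.resize(sd[v-45:v+45,u-24:u+24],(320,600),interpolation=2)]))
r=regions_of("stand","wrist")
print([(x["score"],x["rect"]) for x in r[:1]])
R=np.array([[np.cos(-.404),-np.sin(-.404)],[np.sin(-.404),np.cos(-.404)]])
for x,y in [(.047,.02),(.047,-.02),(-.047,.02),(-.047,-.02)]: print(proj("wrist",np.r_[np.array([.4946,.1066])+R@[x,y],.0245],c).round(1))
E
```

```text
[0.49634435 0.10392268 0.10860546] [ 3.13968660e+00  1.39711941e-03 -4.05456326e-01] [-0.78130925 -0.52057142 -1.20276698]
265 164
[(0.81, [226.1, 130.0, 283.0, 233.7])]
[228.8 133.9]
[281.  133.8]
[231.7 245.9]
[279.  245.8]
```

View pics/w6.png

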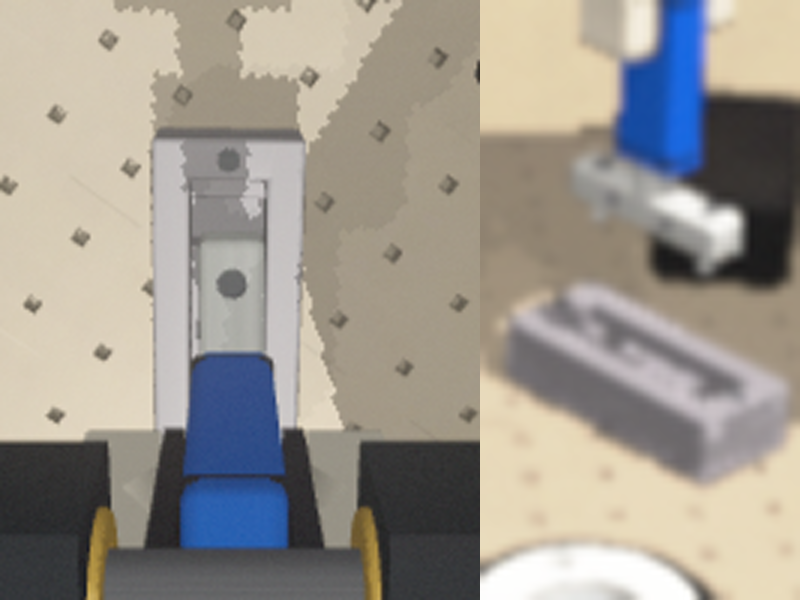

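```bash
python3 - <<'E'
from h import *
c=calibration("wrist");e=get_state()["eef_pos"];y=-.405
T=np.array([[np.cos(y),np.sin(y)],[np.sin(y),-np.cos(y)]])
for n,uv,z,x in [("stand end",(256.2,136.7),.0245,.047),("pocket end",(256.3,150),.0245,.036),("bar end",(257.3,168),e[2]-.026,.033),("bar dot",(257.3,184.3),e[2]-.026,.024)]:
    p=T@(atz("wrist",uv,z,c)-e)[:2]; print(n,((p-[x,0])*1000).round(1))
E
```

```text
stand end [-4.9 -1. ]
pocket end [-4.3 -0.9]
bar end [-2.4 -0.2]
bar dot [-3.8 -0.2]
```

Spanner and stand agree to within 1 mm after a small correction, so I'll lower it.

Call:
arm_command --commands '[{"tx":-0.0025,"ty":-0.003,"tz":0.02,"twist":0},{"tx":-0.0025,"ty":-0.003,"tz":0.05,"twist":0},{"tx":-0.0025,"ty":-0.003,"tz":0.08,"twist":0},{"tx":-0.0025,"ty":-0.003,"tz":0.11,"twist":0},{"tx":-0.0025,"ty":-0.003,"tz":0.135,"twist":0},{"tx":-0.0025,"ty":-0.003,"tz":0.155,"twist":0},{"tx":-0.0025,"ty":-0.003,"tz":0.17,"twist":0},{"tx":-0.0025,"ty":-0.003,"tz":0.175,"twist":0}]'

```text
t: 26.35
eef_pos: [0.4965, 0.1048, 0.0656]
ee_rot: [3.141, 0.001, -0.406]
force: [-0.8, 0.1, -1.3]
width: 0.0155
gripper_force: 39.9
```

Call:
arm_command --commands '[{"tx":0,"ty":0,"tz":0.004,"twist":0},{"tx":0,"ty":0,"tz":0.008,"twist":0},{"tx":0,"ty":0,"tz":0.012,"twist":0},{"tx":0,"ty":0,"tz":0.016,"twist":0},{"tx":0,"ty":0,"tz":0.02,"twist":0},{"tx":0,"ty":0,"tz":0.024,"twist":0},{"tx":0,"ty":0,"tz":0.027,"twist":0},{"tx":0,"ty":0,"tz":0.028,"twist":0}]'

```text
t: 27.02
eef_pos: [0.4968, 0.105, 0.0593]
ee_rot: [3.141, 0.0, -0.406]
force: [0.4, -0.1, -0.7]
width: 0.0157
gripper_force: 39.9
```

In the pocket with no contact. Lowering the last 5 mm.

Call:
arm_command --commands '[{"tx":0,"ty":0,"tz":0.003,"twist":0},{"tx":0,"ty":0,"tz":0.006,"twist":0},{"tx":0,"ty":0,"tz":0.009,"twist":0},{"tx":0,"ty":0,"tz":0.012,"twist":0},{"tx":0,"ty":0,"tz":0.015,"twist":0},{"tx":0,"ty":0,"tz":0.018,"twist":0},{"tx":0,"ty":0,"tz":0.02,"twist":0},{"tx":0,"ty":0,"tz":0.02,"twist":0}]'

```text
t: 27.68
eef_pos: [0.4968, 0.105, 0.0543]
ee_rot: [3.141, 0.0, -0.406]
force: [-0.3, 0.1, -1.3]
width: 0.0159
gripper_force: 39.9
```

Call:
arm_command --commands '[{"tx":0,"ty":0,"tz":0.001,"twist":0},{"tx":0,"ty":0,"tz":0.002,"twist":0},{"tx":0,"ty":0,"tz":0.003,"twist":0},{"tx":0,"ty":0,"tz":0.004,"twist":0},{"tx":0,"ty":0,"tz":0.004,"twist":0},{"tx":0,"ty":0,"tz":0.004,"twist":0},{"tx":0,"ty":0,"tz":0.004,"twist":0},{"tx":0,"ty":0,"tz":0.004,"twist":0}]'

```text
t: 28.35
eef_pos: [0.497, 0.105, 0.0541]
ee_rot: [-3.141, -0.0, -0.405]
force: [-2.4, 0.4, 7.2]
width: 0.0157
gripper_force: 39.9
```

Seated (7 N). Release, then rise.

Call:
arm_command --commands '[{"tx":0,"ty":0,"tz":0,"twist":0},{"tx":0,"ty":0,"tz":0,"twist":0},{"tx":0,"ty":0,"tz":0,"twist":0},{"tx":0,"ty":0,"tz":0,"twist":0},{"tx":0,"ty":0,"tz":0,"twist":0},{"tx":0,"ty":0,"tz":0,"twist":0},{"tx":0,"ty":0,"tz":0,"twist":0},{"tx":0,"ty":0,"tz":0,"twist":0}]' --claw 0.6

```text
t: 29.02
eef_pos: [0.4969, 0.105, 0.0534]
ee_rot: [3.142, -0.0, -0.406]
force: [0.5, 0.2, -0.4]
width: 0.052
gripper_force: 0.0
```

Call:
arm_command --commands '[{"tx":0,"ty":0,"tz":-0.03,"twist":0},{"tx":0,"ty":0,"tz":-0.09,"twist":0},{"tx":0,"ty":0,"tz":-0.17,"twist":0},{"tx":0,"ty":0,"tz":-0.27,"twist":0},{"tx":0,"ty":0,"tz":-0.38,"twist":0},{"tx":0,"ty":0,"tz":-0.5,"twist":0},{"tx":0,"ty":0,"tz":-0.6,"twist":0},{"tx":0,"ty":0,"tz":-0.64,"twist":0}]'

```text
t: 29.68
eef_pos: [0.4984, 0.1055, 0.2181]
ee_rot: [-3.137, -0.004, -0.405]
force: [1.1, -0.4, -0.0]
width: 0.0529
gripper_force: 0.0
```

```bash
python3 s.py; python3 - <<'E'
from h import *
c=calibration("wrist");im=grab_frame("wrist");sd=grab_frame("side");tp=grab_frame("top");u,v=265,164
save("w7",np.hstack([cv2.resize(im[60:260,180:340],(320,400),interpolation=2),cv2.resize(sd[v-30:v+30,u-24:u+24],(320,400),interpolation=2)]))
for q,z,cam in [("spanner_grip",.073,"wrist"),("stand_seat",.016,"wrist"),("spanner_grip",.073,"side"),("stand_seat",.016,"side")]:
    for x in spot_point(q,cam)[:1]: print(q,cam,round(x["score"],2),x["uv"],atz(cam,x["uv"],z,c if cam=="wrist" else None).round(4))
E
```

```text
29.6833 [0.4984 0.1055 0.2181] [-3.137 -0.004 -0.405] [ 1.1  -0.35 -0.  ] [ 0.046  0.065 -0.008]
spanner_grip wrist 0.76 [259.2, 175.6] [0.4954 0.1056 0.073 ]
stand_seat wrist 0.91 [257.2, 166.0] [0.4939 0.1086 0.016 ]
spanner_grip side 0.63 [266.7, 153.9] [0.4882 0.12   0.073 ]
stand_seat side 0.88 [268.7, 171.2] [0.4921 0.0915 0.016 ]
```

View pics/w7.png

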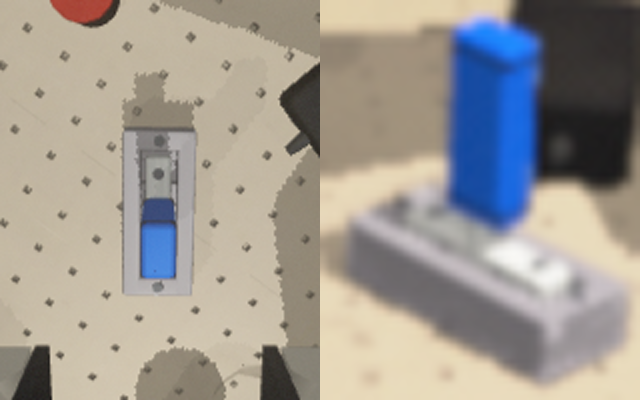

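The spanner stands upright and centred in the stand, with the bar down on the ledges and the gripper clear above. Handing in.

```bash
python3 -c "
from station import *
print(job_done())"
```

```text
the job is handed in; nothing more can be done
None
```

I turned the ring clockwise with the spanner to its stop (torque rose from 0.17 to 0.61 N m), stood the spanner back upright in its stand, released it and handed the job in at about 30 s; no verdict was returned, and I did not check the ring's final angle by camera.

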